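# Screw the ranging sensor head into the lab robot's threaded port

### The job

Take the black sensor head out of its blue stand and screw it into the threaded port on top of the wheeled robot until its shoulder sits flush on the port's rim, then let go. Set it down on the port and first turn it backward (anticlockwise seen from above) with only light pressure until it drops a step, then turn it forward (clockwise) until it is home; never force it, and leave the other things on the bench where they are.

Things in the scene. Friction and masses are not known exactly. Their poses are not given: they have to be found in the camera images.
- head: Sensor head, about 220 g, black knurled round barrel 44 mm diameter from 5 to 50 mm above the origin: grip it there. Below it a bright flange (shoulder) 54 mm diameter, 5 mm thick. Origin: centre of the shoulder's underside; z up along its axis; x towards one of three equal yellow marks 120 deg apart on its top and flange. Starts upright, its shoulder on the stand's rim.
- head_lugs (a point): Point on the head's axis 10 mm below its origin, at the level of its three equal thread lugs, one under each yellow mark: each 18 deg wide, 4 mm high, round-nosed, reaching to 41 mm diameter. They stand on a round pilot 32 mm diameter that goes down 22 mm from the shoulder and tapers over its last 3.5 mm.
- stand: Fixed blue plastic stand: base plate 85 x 85 x 8 mm and an upright tube, outer diameter 58 mm, inner 48 mm, rim 34 mm above the origin (centre of the underside). The head stands loosely in it; lift it straight up by 30 mm or more to clear.
- port: Fixed threaded port: dark steel tube, 54 mm outer diameter, standing 30 mm above the robot's deck, with a brass thread inside. Origin: centre of its upper rim; z up along the bore; x towards its yellow mark. Right-hand thread, three starts 120 deg apart; its bore is 34 mm diameter. Keep the contact between head and port well below 40 N: press with a few newtons, turn with under 0.25 N m.
- port_lands (a point): Point on the port's axis, 3 mm below the rim: level of the thread's flat lands. A head on them stands with its shoulder 9 mm above the rim. The thread's angle is unknown, up to 31 deg either way: with a head mark at the port's mark (within 4 deg) the lugs come down on lands. Stop teeth 3 mm high end the lands: forward from there jams; set on a tooth (12 mm), it steps down to the land first.
- port_groove (a point): Point on the port's axis at groove level, 8 mm below the rim. From a land, marks together, 22 to 84 deg backward (anticlockwise) brings the lugs over gaps 9 deg wider than they are: the head drops 6.6 mm, to 2.4 mm above the rim; 9 deg on is a hard stop. Forward (clockwise) from there the ribs draw it down 0.05 mm per deg; home after 42 to 51 deg, sprung end stop (3 N m/rad) 7 deg on.
- rover: Fixed wheeled robot carrying the port: deck 240 x 170 mm, top 85 mm above the bench, grey wheels 90 mm diameter (241 mm over the wheels). Origin: on the bench under the deck's centre, z up. The port stands 50 mm from its centre towards -x, rim 115 mm above the bench. Three teal sockets 12 mm high on the +x half; no other deck part is higher.
- reel: Bystander: grey plastic reel 64 mm diameter, 45 mm high, upright. Origin at the centre of its underside. Do not move.
- screwdriver: Bystander: screwdriver with red handle, 170 mm long, lying along its x axis. Do not move.
- meter: Bystander: yellow handheld meter 150 x 75 x 32 mm, lying flat. Origin at the centre of its underside. Do not move.

How it is judged:
On the way, in this order (a step that is already met when the one before it is completed fails the run):
1. the head is set upright and centred on the port, its pilot in the bore (horizontal distance between head and port below 0.003 m and z of head in the frame of port below 0.0115 m and angle between head's own z axis and vertical below 0.12 rad), for 0.1 s.
2. it has dropped a step into the thread (horizontal distance between head and port below 0.0025 m and z of head in the frame of port below 0.005 m and angle between head's own z axis and vertical below 0.08 rad), for 0.1 s.
At the end, for the whole second after the job is handed in: The head is screwed into the port: its shoulder within 0.8 mm of the rim, centred within 2 mm, upright within 0.04 rad, at rest and released (z of head in the frame of port below 0.0008 m and horizontal distance between head and port below 0.002 m and angle between head's own z axis and vertical below 0.04 rad and linear speed of head below 0.01 m/s and contact force between the fingers and head below 0.1 N); the robot touches nothing.
It fails at once if the head is forced: more than 40 N between head and port (contact force between head and port above 40 N).
It fails at once if a bystander (reel, screwdriver, meter) is moved more than 20 mm (distance of any of reel, screwdriver, meter from where it was at the start of the episode above 0.02 m).
It also fails if it takes over 61 s, if anything falls off the work surface, if the arm or the gripper's body presses on something with over 40 N, if the wrist force passes 120 N, or if a joint passes its speed limit or range.

### The arm

A 6-joint arm with a two-finger parallel gripper is mounted at the origin on the work surface. World frame = base frame: x ahead of the robot, y to its left, z up, the work surface at z = 0. Lengths are in m, angles in rad, forces in N, time in s.
With the tool pointing down it reaches from about 0.375 to 0.9 m from the base axis. Payload 3.1 kg.
Tool frame: the origin (TCP) lies midway between the tips of the shut fingers; the grasp point (between the pads) lies 19 mm behind it; x points along the fingers, y is the direction in which the jaws open and shut, and the axes are right-handed (so a half turn about x gives the same grasp; the last joint's range is limited). The gripper opens to 87 mm and grips with 3 to 60 N. Pads are 19 mm wide; open, the fingers measure 117 mm over their backs; the gripper's body (75 mm by 190 mm) begins 51 mm behind the grasp point.
Start: joints at [-0.178, 0.527, 1.433, -0, 1.181, -0.178], TCP at [0.625, 0, 0.223] pointing down, gripper open.
Joint ranges: [-3.08, 3.08], [-0.75, 2.2], [0.22, 2.44], [-1.43, 4.57], [0, 2.65], [-2.85, 2.85]. Speed limits (rad/s): [2.79, 2.79, 3.14, 3.14, 3.14, 3.14].

### API

Orientations are given as a 3x3 rotation matrix whose columns are the frame's x, y, z axes.
In Python, from cell import sense, read_camera, camera_info, finish_job gives the robot as it stands.
- The arm moves only by the tool servo_tool, never from a script. Its argument "increments" is a list that holds one entry, the list of rows, each a list of 6 numbers: the shift along the tool's x, y, z in mm, then the turn, a rotation vector about the tool's x, y, z in rad. A call has 1 to 12 rows; each row shifts and turns the pose as measured when the row begins, along the tool's axes as they then stand; what a row does not reach is not made up. A row lasts 1/8 s, in which the tool goes at most 62.5 mm and 10.7 degrees, less where a joint would pass 70% of its speed; a pose out of reach is approached as far as the arm can. A call with a gripper value outside its range is refused whole. "jaw" is the opening, from -1 (shut) to 1 (fully open), so that 0 is half open, set as the call begins (left out, the last holds). The fingers move at their own pace and stop on an object; "squeeze" is the grip in N (left out, the last holds). Time passes only in rows, so rows that do not move let the fingers close. It gives the time, the measured TCP pose, the force and the opening at its end, in the units of the state.
- sense(): the state, without advancing time (a new reading comes with each control period).
- read_camera(name): name is "scene" or "side" or "wrist"; returns (picture, depth): 384x512x3 uint8, blue, green, red; 384x512 float32, m along the optical axis (not along the pixel's ray), 0 where there is no reading.
- camera_info(name): a dict with "camera_matrix" (3x3 intrinsics, pixels), "k1" (the pictures are not rectified: a ray, as slopes to the right and down, at radius r is drawn at 1 + k1 r^2 times it, then the intrinsics apply), "R" (3x3) and "t" (3): a world point X has camera coordinates R X + t; the wrist camera has in their place "T_tool_cam" (4x4, takes a point from camera to tool coordinates, whose origin is the TCP and whose axes are the tool frame's). Camera axes: x right, y down, z forward; pixel columns grow to the right and rows downward; lengths in m; the calibration is good to about 2 mm. A picture is of the moment at which its call begins: read the wrist's pose just before it. camera_info takes no time and is no camera call.
- finish_job(): hands the job in, once; it reports no verdict.
The state is a dict: "time_s": time; "qpos": joint angles; "qd": joint speeds; "joint_efforts": joint torques, N m; "eef_pos": TCP position; "orientation": TCP orientation; "wrist_force": force on the tool from outside, world axes, zero at the start; "wrist_torque": the same for the moment, N m; "grip_width": finger opening in m.
Only numpy, scipy, OpenCV 4.12 (cv2) and the standard library are available. Lean on these libraries where they do the work, as an engineer would, in place of code of your own. Each camera call takes 0.05 s, during which the arm holds its last target.

## Working session

There is one attempt and no reset: what is moved stays moved. The work goes in short steps, Python scripts to look and compute and a tool call to move; the robot and the scene stay as the last step left them, time stands still between calls to the robot, and variables do not carry over. Pictures are saved under pics/ and viewed, and the job is handed in when it is done.

Besides the shell and the picture viewer there is one more tool, called as a command line: name --argument value ..., lists and objects as JSON in quotes. servo_tool: Moves the arm, as the interface text tells. Its arguments: {"type":"object","properties":{"increments":{"type":"array","items":{"type":"array","items":{"type":"array","items":{"type":"number"}}}},"jaw":{"type":"number"},"squeeze":{"type":"number"}},"required":["increments"]}

```bash
mkdir -p pics; ls; python3 - <<'E'
from cell import *
import cv2,numpy as np
s=sense(); print(s)
for n in ["scene","side","wrist"]:
    i=camera_info(n); print(n,i)
    p,d=read_camera(n); cv2.imwrite(f"pics/{n}0.png",p); np.save(f"pics/{n}0.npy",d)
E
```

```text
pics
{'time_s': 0.0, 'qpos': array([-1.78511020e-01,  5.28467795e-01,  1.43391151e+00,  5.53987323e-07,
        1.18137904e+00, -1.78473530e-01]), 'qd': array([-1.51866923e-03, -1.48211310e-03,  7.09024048e-04,  3.85349483e-05,
       -1.57055818e-04, -7.50692112e-04]), 'joint_efforts': array([-5.45745443e-04, -4.40045428e+01, -1.76593530e+01,  6.32597599e-02,
        5.83207863e-02, -1.53719384e-04]), 'eef_pos': array([6.24266227e-01, 1.55131109e-04, 2.21567701e-01]), 'orientation': array([[-2.13118292e-03,  9.99997728e-01, -3.81115534e-05],
       [ 3.85053660e-04, -3.72910155e-05, -9.99999925e-01],
       [-9.99997655e-01, -2.13119744e-03, -3.84973311e-04]]), 'wrist_force': array([ 0.34330879, -0.09866232,  0.56003934]), 'wrist_torque': array([ 0.00221414,  0.04751086, -0.0345782 ]), 'grip_width': 0.08751824588237114}
scene {'camera_matrix': array([[399.69269661,   0.        , 258.05493308],
       [  0.        , 399.69269661, 192.7556391 ],
       [  0.        ,   0.        ,   1.        ]]), 'k1': 0.01557244300818328, 'R': array([[-0.88464202,  0.46587473,  0.01921546],
       [
[... 426 characters left out ...]
8865261, -0.54333373, -0.68264712],
       [ 0.4609406 ,  0.50354749, -0.73073503]]), 't': array([-0.48737567,  0.26129513,  0.88927103])}
wrist {'camera_matrix': array([[295.52120482,   0.        , 257.61448346],
       [  0.        , 295.52120482, 191.71405516],
       [  0.        ,   0.        ,   1.        ]]), 'k1': 0.02023233048694073, 'T_tool_cam': array([[-1.76375166e-04, -2.82140612e-01,  9.59373047e-01,
        -1.60469108e-01],
       [ 9.99999845e-01,  4.56392296e-04,  3.18063908e-04,
        -3.27614012e-04],
       [-5.27589213e-04,  9.59372955e-01,  2.82140488e-01,
        -7.77450728e-02],
       [ 0.00000000e+00,  0.00000000e+00,  0.00000000e+00,
         1.00000000e+00]])}
```

View pics/scene0.png

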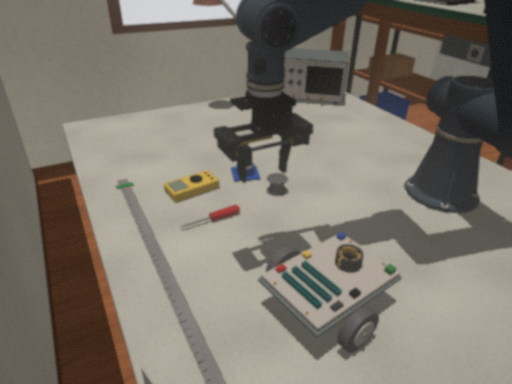

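View pics/side0.png

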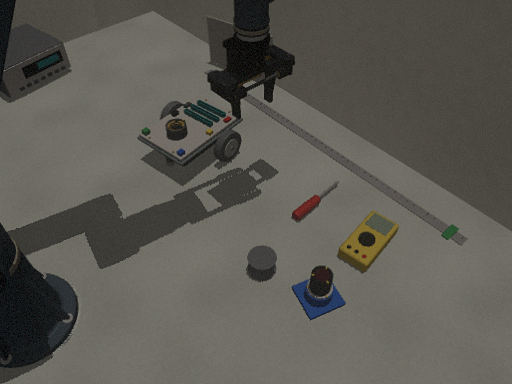

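View pics/wrist0.png

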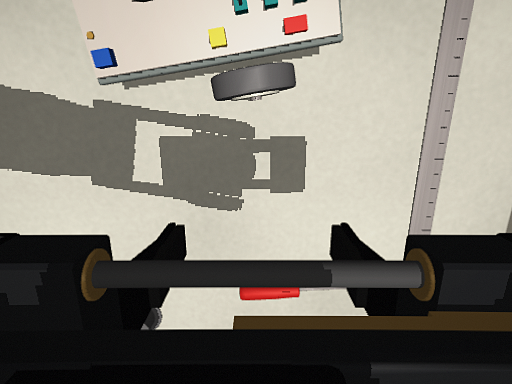

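```bash
cat > h.py <<'E'
from cell import *
import cv2,numpy as np
def rays(n,uv):
    i=camera_info(n); K=i["camera_matrix"]; k=i["k1"]
    p=cv2.undistortPoints(np.array(uv,float).reshape(-1,1,2),K,np.array([k,0,0,0,0.])).reshape(-1,2)
    return np.c_[p,np.ones(len(p))]
def pose(n,s=None):
    i=camera_info(n)
    if n!="wrist": return i["R"].T, -i["R"].T@i["t"]
    T=i["T_tool_cam"]; R=s["orientation"]; return R@T[:3,:3], R@T[:3,3]+s["eef_pos"]
def cloud(n,d,s=None):
    v,u=np.mgrid[:384,:512]; r=rays(n,np.c_[u.ravel(),v.ravel()])
    R,t=pose(n,s); return ((r*d.reshape(-1,1))@R.T+t).reshape(384,512,3)
def onplane(n,uv,z,s=None):
    R,t=pose(n,s); r=rays(n,uv)@R.T; return t+r*((z-t[2])/r[:,2])[:,None]
def project(n,X,s=None):
    R,t=pose(n,s); i=camera_info(n); c=(np.atleast_2d(X)-t)@R
    return cv2.projectPoints(c,np.zeros(3),np.zeros(3),i["camera_matrix"],np.array([i["k1"],0,0,0,0.]))[0].reshape(-1,2)
E
python3 - <<'E'
from h import *
for n,uvs in [("side",[(320,270),(320,290),(262,252),(177,124),(177,121),(190,140)]),("scene",[(349,258),(350,250)])]:
    C=cloud(n,np.load(f"pics/{n}0.npy"))
    for u,v in uvs: print(n,u,v,C[v,u].round(4))
print(onplane("side",[(320,268)],.084), onplane("side",[(177,123)],.115),onplane("scene",[(350,253)],.115))
for n,b in [("side",(230,200,390,320)),("side",(120,80,260,180)),("scene",(250,220,410,350))]:
    p=cv2.imread(f"pics/{n}0.png")[b[1]:b[3],b[0]:b[2]]
    cv2.imwrite(f"pics/{n}c{b[0]}.png",cv2.resize(p,None,fx=5,fy=5,interpolation=cv2.INTER_CUBIC)[:600,:800])
E
```

```text
side 320 270 [ 0.4912 -0.3542  0.0853]
side 320 290 [ 0.4695 -0.3775  0.062 ]
side 262 252 [ 0.4543 -0.2226  0.0441]
side 177 124 [0.5357 0.2046 0.102 ]
side 177 121 [0.5382 0.2064 0.1097]
side 190 140 [0.5327 0.1444 0.086 ]
scene 349 258 [0.5121 0.1833 0.088 ]
scene 350 250 [0.5082 0.178  0.1043]
[[ 0.4953952  -0.35047444  0.084     ]] [[0.52995793 0.19311427 0.115     ]] [[0.52330448 0.19447719 0.115     ]]
```

```bash
ls pics
```

```text
scene0.npy
scene0.png
scenec250.png
side0.npy
side0.png
sidec120.png
sidec230.png
wrist0.npy
wrist0.png
```

View pics/sidec230.png

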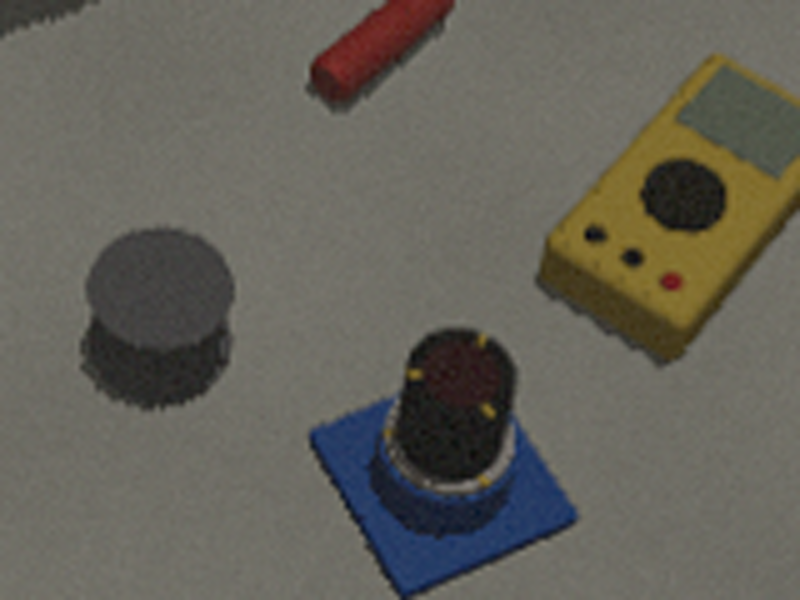

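View pics/sidec120.png

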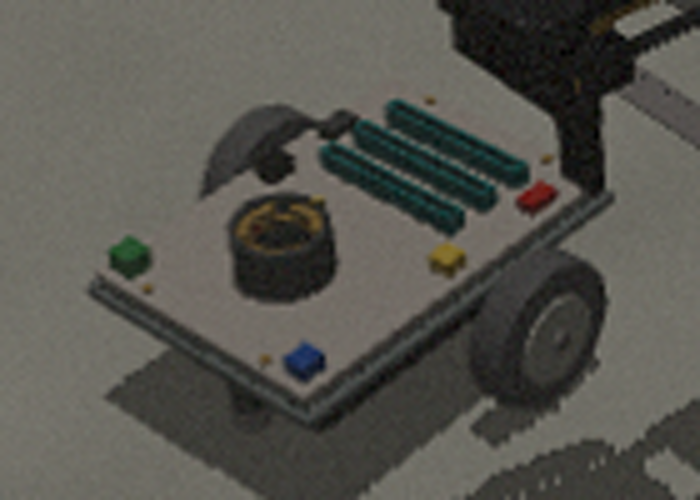

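View pics/scenec250.png

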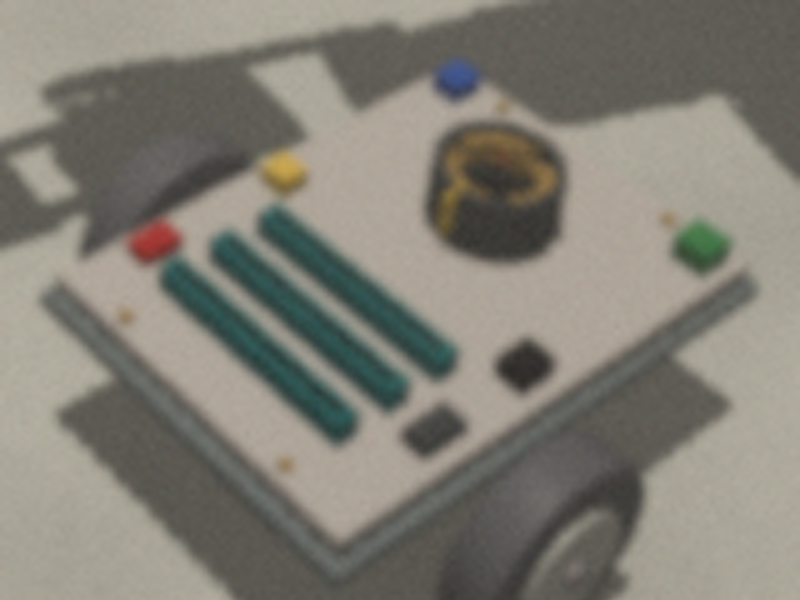

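servo_tool --increments '[[[-20,-24,-38,0,0,0],[-20,-24,-38,0,0,0],[-20,-24,-38,0,0,0],[-20,-24,-38,0,0,0],[0,0,0,0,0,0],[0,0,0,0,0,0]]]'

```text
time_s: 0.9
eef_pos: [0.5255, 0.1554, 0.3016]
orientation: [[-0.006, 1.0, -0.002], [0.001, -0.002, -1.0], [-1.0, -0.006, -0.001]]
wrist_force: [0.7, -0.2, -0.6]
grip_width: 0.0873
```

```bash
python3 - <<'E'
from h import *
s=sense(); print(s["time_s"],s["eef_pos"],s["qpos"].round(3),s["qd"].round(3))
p,d=read_camera("wrist"); cv2.imwrite("pics/w1.png",p); np.save("pics/w1.npy",d); np.save("pics/w1s.npy",s,allow_pickle=True)
E
```

```text
0.9 [0.52545193 0.155397   0.30163455] [8.300e-02 3.390e-01 1.522e+00 1.000e-03 1.286e+00 8.400e-02] [ 0.014 -0.012  0.001  0.006  0.005 -0.001]
```

View pics/w1.png

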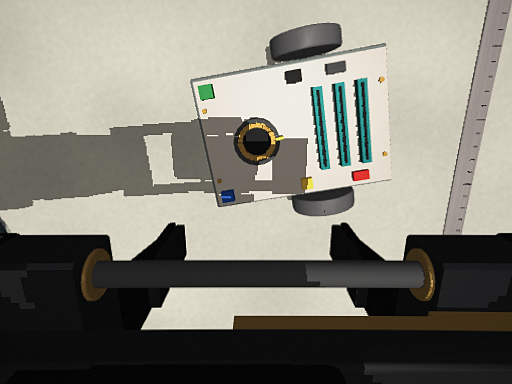

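```bash
python3 - <<'E'
from h import *
s=np.load("pics/w1s.npy",allow_pickle=True).item(); d=np.load("pics/w1.npy"); p=cv2.imread("pics/w1.png")
C=cloud("wrist",d,s); c=C[110:170,225:295].reshape(-1,3); px=p[110:170,225:295].reshape(-1,3)
m=(c[:,2]>.105)&(c[:,2]<.125); print(np.median(c[m][:,2]),m.sum())
q=c[m][:,:2].astype(np.float32); print(cv2.minEnclosingCircle(q), cv2.fitEllipse(cv2.convexHull(q)))
# deck height
dk=C[60:200,200:390]; z=dk[...,2].ravel(); print(np.median(z[(z>.07)&(z<.1)]))
hsv=cv2.cvtColor(p,cv2.COLOR_BGR2HSV)[110:170,225:295].reshape(-1,3).astype(int)
y=(hsv[:,1]>150)&(hsv[:,0]>22)&(hsv[:,0]<35)&(hsv[:,2]>150)
v,u=np.mgrid[110:170,225:295]
for a,b,cc,h in zip(u.ravel()[y],v.ravel()[y],c[y],hsv[y]): print(a,b,cc.round(4),h)
cv2.imwrite("pics/w1c.png",cv2.resize(p[105:175,220:300],None,fx=8,fy=8,interpolation=cv2.INTER_NEAREST))
E
```

```text
0.11237207023238266 967
((0.5248497724533081, 0.19238871335983276), 0.029539044946432114) ((0.5235088467597961, 0.19165685772895813), (0.053348083049058914, 0.05679791420698166), 93.91935729980469)
0.08350136380638679
252 127 [0.5177 0.2085 0.111 ] [ 23 151 255]
273 133 [0.5422 0.2015 0.1101] [ 23 153 255]
281 136 [0.5517 0.198  0.1098] [ 26 204 154]
282 136 [0.5528 0.1981 0.111 ] [ 26 214 156]
279 137 [0.5491 0.1972 0.1132] [ 28 163 249]
280 137 [0.5505 0.1969 0.1106] [ 29 159 251]
281 137 [0.5516 0.197  0.1116] [ 29 158 249]
282 137 [0.5527 0.1971 0.1123] [ 29 169 245]
275 138 [0.5445 0.1961 0.1136] [ 24 166 174]
276 138 [0.5455 0.1963 0.1155] [ 29 161 250]
277 138 [0.5469 0.196  0.1128] [ 29 158 255]
278 138 [0.5262 0.233  0.4622] [ 29 158 249]
279 138 [0.5491 0.1961 0.1135] [ 29 153 253]
280 138 [0.5505 0.1958 0.1111] [ 29 152 253]
281 138 [0.5515 0.196  0.1126] [ 30 156 254]
282 138 [0.5528 0.1958 0.1109] [ 30 161 255]
283 138 [0.554  0.1958 0.1108] [ 29 153 246]
275 139 [0.5444 0.195  0.1146] [ 25 167 185]
276 139 [0.5457 0.1949 0.1136] [ 30 151 255]
279 139 [0.5492 0.1948 0.113 ] [ 30 153 255]
276 140 [0.5457 0.1937 0.1131] [ 29 157 174]
```

View pics/w1c.png

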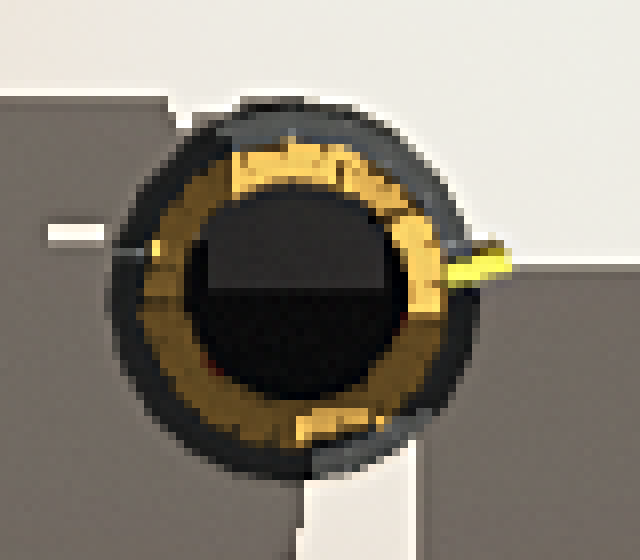

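servo_tool --increments '[[[45,0,-3,0,0,0],[45,0,-3,0,0,0],[30,0,-2,0,0,0],[0,0,0,0,0,0],[0,0,0,0,0,0],[0,0,0,0,0,0]]]'

```text
time_s: 1.7
eef_pos: [0.5302, 0.1579, 0.1779]
orientation: [[-0.003, 1.0, -0.011], [0.0, -0.011, -1.0], [-1.0, -0.003, -0.0]]
wrist_force: [-0.2, 1.4, 0.4]
grip_width: 0.0871
```

```bash
python3 - <<'E'
from h import *
s=sense(); print(s["time_s"],s["eef_pos"],s["qpos"].round(3),s["qd"].round(3),s["orientation"].round(4))
p,d=read_camera("wrist"); cv2.imwrite("pics/w2.png",p); np.save("pics/w2.npy",d); np.save("pics/w2s.npy",s,allow_pickle=True)
E
```

```text
1.7 [0.53018974 0.1578929  0.17793706] [8.700e-02 4.910e-01 1.658e+00 1.000e-03 9.970e-01 9.800e-02] [-0.007 -0.007 -0.017 -0.     0.002 -0.001] [[-3.300e-03  9.999e-01 -1.120e-02]
 [ 2.000e-04 -1.120e-02 -9.999e-01]
 [-1.000e+00 -3.300e-03 -2.000e-04]]
```

View pics/w2.png

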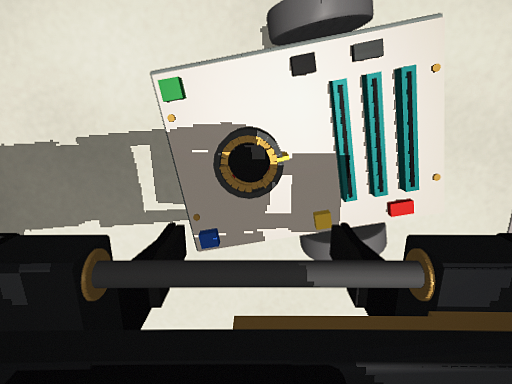

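```bash
cat >> h.py <<'E'
from scipy.optimize import least_squares
def fitc(q,r=None):
    f=(lambda x:np.hypot(q[:,0]-x[0],q[:,1]-x[1])-(x[2] if r is None else r))
    return least_squares(f,[*q.mean(0),.027],loss="soft_l1",f_scale=.0005).x
E
python3 - <<'E'
from h import *
s=np.load("pics/w2s.npy",allow_pickle=True).item(); d=np.load("pics/w2.npy"); p=cv2.imread("pics/w2.png")
C=cloud("wrist",d,s)
M=np.zeros((384,512),np.uint8); m=(C[...,2]>.104)&(C[...,2]<.122); M[120:205,205:292]=m[120:205,205:292]*255
print(np.median(C[M>0][:,2]))
dk=C[60:200,180:420,2].ravel(); print("deck",np.median(dk[(dk>.07)&(dk<.1)]))
M=cv2.medianBlur(M,3)
cs,_=cv2.findContours(M,cv2.RETR_EXTERNAL,cv2.CHAIN_APPROX_NONE); c=max(cs,key=len)[:,0]
for z in (.113,.115):
    q=onplane("wrist",c,z,s)[:,:2]
    x=fitc(q); print(z,x,fitc(q,.027)[:2])
hsv=cv2.cvtColor(p,cv2.COLOR_BGR2HSV).astype(int); y=(hsv[...,0]>=27)&(hsv[...,0]<35)&(hsv[...,1]>130); y[:,:270]=0;y[:,292:]=0; y[:140]=0;y[175:]=0
v,u=np.nonzero(y); q=onplane("wrist",np.c_[u,v],.115,s)[:,:2]; print(np.c_[u,v].mean(0),q.mean(0)); dd=q.mean(0)-x[:2]; print("mark deg",np.degrees(np.arctan2(dd[1],dd[0])))
o=p.copy()
t=np.linspace(0,6.28,60)
for r,zz in((.027,.115),(.017,.115)):
  for a in project("wrist",np.c_[x[0]+r*np.cos(t),x[1]+r*np.sin(t),0*t+zz],s): o=cv2.circle(o,(int(round(a[0])),int(round(a[1]))),0,(0,0,255),-1)
cv2.imwrite("pics/w2c.png",cv2.resize(o[110:210,200:300],None,fx=6,fy=6,interpolation=cv2.INTER_NEAREST))
# rover yaw from teal sockets
te=(hsv[...,0]>80)&(hsv[...,0]<98)&(hsv[...,1]>120); v,u=np.nonzero(te); q=onplane("wrist",np.c_[u,v],.097,s)[:,:2].astype(np.float32)
print(cv2.minAreaRect(q))
E
```

```text
0.11229879677396115
deck 0.08366555847369594
0.113 [0.52282737 0.19165405 0.02699449] [0.52282767 0.19165397]
0.115 [0.52290272 0.19204399 0.0267552 ] [0.52293643 0.19203825]
[282.32 158.56] [0.54897442 0.19610319]
mark deg 8.849543035340517
((0.48785728216171265, 0.0627087652683258), (0.45666033029556274, 0.26524561643600464), 24.101613998413086)
```

View pics/w2c.png

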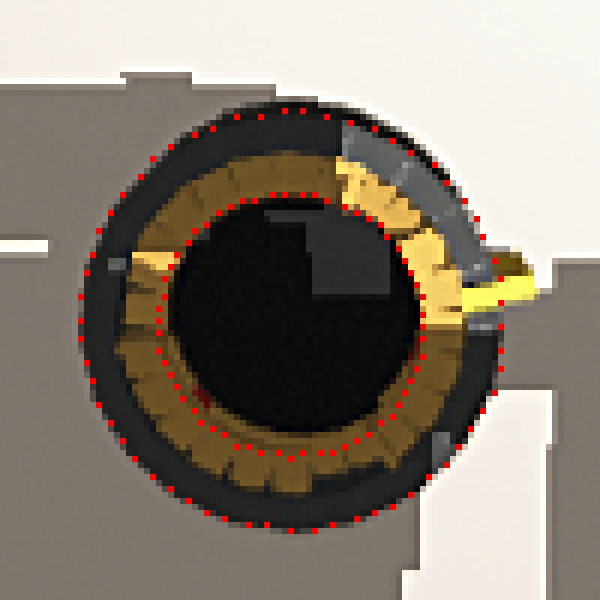

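servo_tool --increments '[[[-3,-5,57,0,0,0],[-3,-5,57,0,0,0],[-3,-5,57,0,0,0],[-3,-5,57,0,0,0],[0,-5,57,0,0,0],[0,-5,57,0,0,0],[0,-5,57,0,0,0],[0,-5,57,0,0,0],[0,-5,57,0,0,0],[0,0,37,0,0,0],[0,0,0,0,0,0],[0,0,0,0,0,0]]]'

```text
time_s: 3.25
eef_pos: [0.4884, -0.4133, 0.2086]
orientation: [[0.03, 1.0, -0.008], [-0.017, -0.007, -1.0], [-0.999, 0.03, 0.017]]
wrist_force: [0.5, 0.3, 0.2]
grip_width: 0.0869
```

```bash
python3 - <<'E'
from h import *
s=sense(); print(s["time_s"],s["eef_pos"],s["qpos"].round(3),s["qd"].round(3),s["orientation"].round(4))
p,d=read_camera("wrist"); cv2.imwrite("pics/w3.png",p); np.save("pics/w3.npy",d); np.save("pics/w3s.npy",s,allow_pickle=True)
E
```

```text
3.25 [ 0.48841565 -0.41328655  0.20858715] [-0.883  0.549  1.436  0.014  1.124 -0.881] [-0.013 -0.003 -0.019 -0.004 -0.003  0.001] [[ 0.0302  0.9995 -0.0078]
 [-0.0174 -0.0072 -0.9998]
 [-0.9994  0.0303  0.0172]]
```

View pics/w3.png

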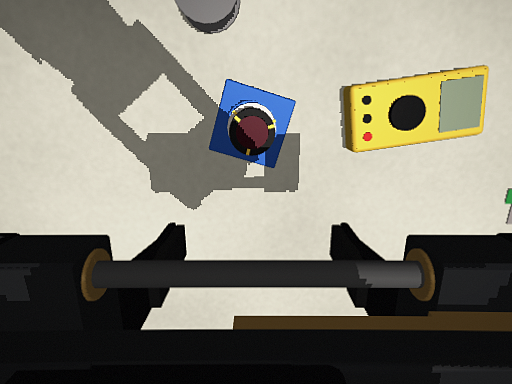

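```bash
cat > head.py <<'E'
from h import *
import sys
n,b=sys.argv[1],eval(sys.argv[2])
s=np.load(f"pics/{n}s.npy",allow_pickle=True).item(); d=np.load(f"pics/{n}.npy"); p=cv2.imread(f"pics/{n}.png")
C=cloud("wrist",d,s)
m=(C[...,2]>.074)&(C[...,2]<.092); M=np.zeros((384,512),np.uint8); M[b[1]:b[3],b[0]:b[2]]=m[b[1]:b[3],b[0]:b[2]]*255
print("topz",np.median(C[M>0][:,2]))
t=C[5:220,5:500,2].ravel(); print("table",np.median(t[np.abs(t)<.006]))
M=cv2.medianBlur(M,3)
cs,_=cv2.findContours(M,cv2.RETR_EXTERNAL,cv2.CHAIN_APPROX_NONE); c=max(cs,key=len)[:,0]
q=onplane("wrist",c,.084,s)[:,:2]; x=fitc(q); print("top",x)
hsv=cv2.cvtColor(p,cv2.COLOR_BGR2HSV).astype(int); y=(hsv[...,0]>=25)&(hsv[...,0]<35)&(hsv[...,1]>120)&(hsv[...,2]>90)
v,u=np.mgrid[:384,:512]; Q=onplane("wrist",np.c_[u.ravel(),v.ravel()],.084,s).reshape(384,512,3)
r=np.hypot(Q[...,0]-x[0],Q[...,1]-x[1]); y&=(r<.024)&(r>.01)
k,l,st,ce=cv2.connectedComponentsWithStats(y.astype(np.uint8))
for i in range(1,k):
    w=Q[l==i][:,:2].mean(0)-x[:2]; a=np.degrees(np.arctan2(w[1],w[0])); print(ce[i].round(1),st[i][4],"ang",a.round(1),"mod120",(a%120).round(1),np.hypot(*w).round(4))
o=p.copy(); t=np.linspace(0,6.28,60)
for a in project("wrist",np.c_[x[0]+.022*np.cos(t),x[1]+.022*np.sin(t),0*t+.084],s): cv2.circle(o,(int(round(a[0])),int(round(a[1]))),0,(0,0,255),-1)
cv2.imwrite(f"pics/{n}c.png",cv2.resize(o[b[1]:b[3],b[0]:b[2]],None,fx=6,fy=6,interpolation=cv2.INTER_NEAREST))
E
python3 head.py w3 "(205,75,300,170)"
```

```text
topz 0.08247450645029
table -0.001718378762753825
top [ 0.48653164 -0.36222258  0.02136342]
[237.  118.6] 29 ang 137.5 mod120 17.5 0.0181
[273.2 120.8] 6 ang 26.1 mod120 26.1 0.0227
[270.5 126.1] 25 ang 16.1 mod120 16.1 0.0186
```

View pics/w3c.png

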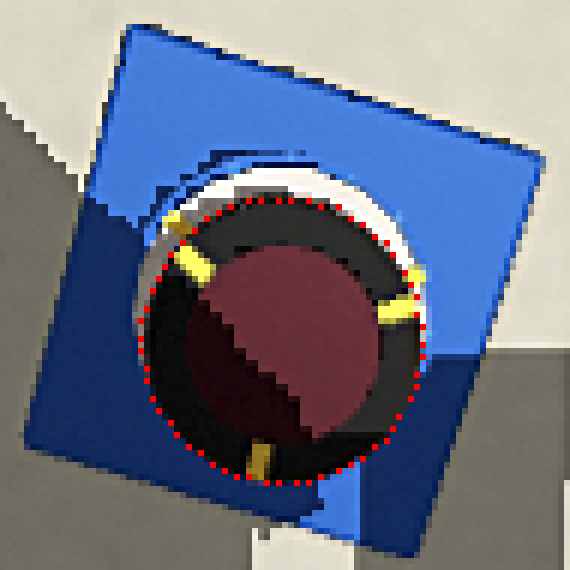

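```bash
cat > plan.py <<'E'
from h import *
import sys
from scipy.spatial.transform import Rotation as Ro
# usage: plan.py x y z yawdeg  (yaw of tool y axis)
x,y,z,a=map(float,sys.argv[1:5]); a=np.radians(a)
T=np.array([[0,np.cos(a),np.sin(a)],[0,np.sin(a),-np.cos(a)],[-1,0,0]])
s=sense(); R=s["orientation"]
print("t",s["time_s"].__round__(2),"pos",s["eef_pos"].round(4),"yaw",np.degrees(np.arctan2(R[1,1],R[0,1])).round(2),"tilt",np.degrees(R[:2,0]).round(2),"F",s["wrist_force"].round(1),"M",s["wrist_torque"].round(2),"w",s["grip_width"].round(4))
print("shift tool mm",(R.T@(np.array([x,y,z])-s["eef_pos"])*1000).round(1),"rotvec",Ro.from_matrix(R.T@T).as_rotvec().round(4))
E
python3 plan.py .4865 -.3622 .13 0
```

```text
Traceback (most recent call last):
  File "plan.py", line 8, in <module>
    print("t",s["time_s"].__round__(2),"pos",s["eef_pos"].round(4),"yaw",np.degrees(np.arctan2(R[1,1],R[0,1])).round(2),"tilt",np.degrees(R[:2,0]).round(2),"F",s["wrist_force"].round(1),"M",s["wrist_torque"].round(2),"w",s["grip_width"].round(4))
                                                                                                                                                                                                                             ^^^^^^^^^^^^^^^^^^^^^
AttributeError: 'float' object has no attribute 'round'
```

```bash
sed -i 's/s\["grip_width"\].round(4)/round(s["grip_width"],4)/' plan.py
python3 plan.py .4865 -.3622 .13 0
```

```text
t 3.3 pos [ 0.4886 -0.4133  0.2087] yaw -0.38 tilt [ 1.74 -1.04] F [ 0.1 -0.6 -1. ] M [-0.02  0.05  0.03] w 0.0871
shift tool mm [ 77.7  -4.9 -52.5] rotvec [-0.007   0.018  -0.0304]
```

servo_tool --increments '[[[0,0,-15,-0.007,0.018,-0.03],[20,0,-12,0,0,0],[20,0,-12,0,0,0],[20,-1,-10,0,0,0],[14,0,0,0,0,0],[0,0,0,0,0,0]]]'

```text
time_s: 4.05
eef_pos: [0.4901, -0.3517, 0.1347]
orientation: [[-0.005, 1.0, 0.012], [0.005, 0.012, -1.0], [-1.0, -0.005, -0.005]]
wrist_force: [0.7, -0.7, 1.1]
grip_width: 0.0871
```

```bash
python3 plan.py .4865 -.3622 .13 0; python3 - <<'E'
from h import *
s=sense()
p,d=read_camera("wrist"); cv2.imwrite("pics/w4.png",p); np.save("pics/w4.npy",d); np.save("pics/w4s.npy",s,allow_pickle=True)
E
```

```text
t 4.05 pos [ 0.4901 -0.3517  0.1347] yaw 0.68 tilt [-0.27  0.28] F [ 0.7 -0.7  1.1] M [-0.   -0.05  0.04] w 0.0871
shift tool mm [ 4.6 -3.7 10.5] rotvec [ 0.0118 -0.005   0.0046]
```

View pics/w4.png

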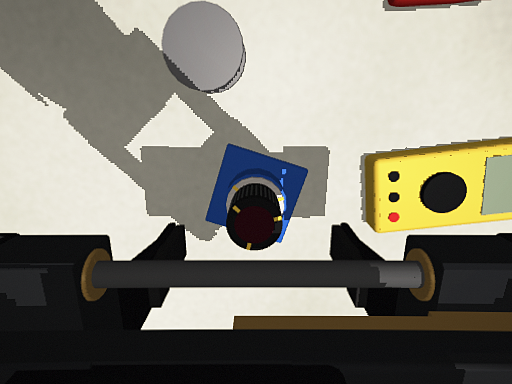

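```bash
python3 head.py w4 "(205,175,305,255)"
```

```text
topz 0.08240053509943265
table -0.0016633726215427302
top [ 0.48671711 -0.36072151  0.02207409]
[279.  217.7] 9 ang 13.2 mod120 13.2 0.0198
```

View pics/w4c.png

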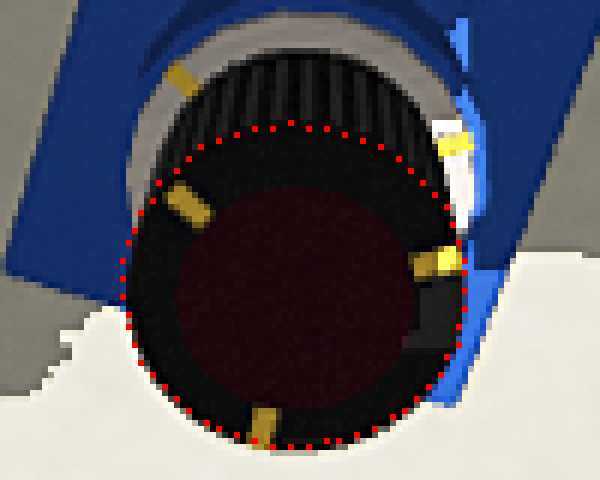

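servo_tool --increments '[[[0,-3.6,9.3,0.0118,-0.005,0.0046],[18,0,0,0,0,0],[12,0,0,0,0,0],[0,0,0,0,0,0],[0,0,0,0,0,0]]]'

```text
time_s: 4.72
eef_pos: [0.4873, -0.3643, 0.1045]
orientation: [[0.003, 1.0, -0.003], [-0.004, -0.003, -1.0], [-1.0, 0.003, 0.004]]
wrist_force: [0.1, -0.4, -0.3]
grip_width: 0.087
```

```bash
python3 plan.py .4866 -.361 .044 0; python3 - <<'E'
from h import *
s=np.load("pics/w4s.npy",allow_pickle=True).item()
q=onplane("wrist",[(236.2,208.7),(278.3,218.7),(248.7,245.8)],.084,s)[:,:2]
for c in ([.4867,-.3607],q.mean(0)):
  w=q-c; print(c,np.degrees(np.arctan2(w[:,1],w[:,0])).round(1),np.hypot(*w.T).round(4))
E
```

```text
t 4.72 pos [ 0.4873 -0.3643  0.1045] yaw -0.15 tilt [ 0.19 -0.21] F [ 0.1 -0.4 -0.3] M [0.08 0.07 0.03] w 0.087
shift tool mm [60.5 -0.9 -3.6] rotvec [-0.0027  0.0037 -0.0034]
[0.4867, -0.3607] [ 139.8   11.  -101. ] [0.0175 0.0191 0.0198]
[ 0.48722858 -0.36219371] [ 137.4   15.8 -103.5] [0.0189 0.0189 0.0185]
```

servo_tool --increments '[[[0,-0.4,-2.4,-0.0027,0.0037,-0.0034],[15,0,0,0,0,0],[15,0,0,0,0,0],[15,0,0,0,0,0],[15,0,0,0,0,0],[0,0,0,0,0,0]]]'

```text
time_s: 5.48
eef_pos: [0.4867, -0.3612, 0.0397]
orientation: [[-0.001, 1.0, 0.0], [0.001, 0.0, -1.0], [-1.0, -0.001, -0.001]]
wrist_force: [0.1, 1.0, -0.6]
grip_width: 0.0868
```

```bash
python3 plan.py .487 -.362 .044 0
```

```text
t 5.47 pos [ 0.4867 -0.3612  0.0397] yaw 0.03 tilt [-0.06  0.07] F [ 0.1  1.  -0.6] M [ 0.01 -0.    0.01] w 0.0868
shift tool mm [-4.3  0.3  0.8] rotvec [ 0.0005 -0.0012  0.0011]
```

servo_tool --increments '[[[-5,0,1,0,0,0],[0,0,0,0,0,0],[0,0,0,0,0,0]]]'

```text
time_s: 5.85
eef_pos: [0.4873, -0.363, 0.0459]
orientation: [[0.0, 1.0, 0.001], [-0.0, 0.001, -1.0], [-1.0, 0.0, 0.0]]
wrist_force: [0.8, -0.4, 0.4]
grip_width: 0.0871
```

servo_tool --increments '[[[0,0,0,0,0,0],[0,0,0,0,0,0],[0,0,0,0,0,0],[0,0,0,0,0,0],[0,0,0,0,0,0]]]' --jaw -1 --squeeze 25

```text
time_s: 6.48
eef_pos: [0.4877, -0.3634, 0.0468]
orientation: [[0.001, 1.0, 0.001], [-0.002, 0.001, -1.0], [-1.0, 0.001, 0.002]]
wrist_force: [-0.4, 0.2, -0.4]
grip_width: 0.0449
```

```bash
python3 plan.py .487 -.362 .13 0; python3 - <<'E'
from h import *
s=sense()
p,d=read_camera("wrist"); cv2.imwrite("pics/w5.png",p); np.save("pics/w5.npy",d); np.save("pics/w5s.npy",s,allow_pickle=True)
E
```

```text
t 6.47 pos [ 0.4877 -0.3634  0.0468] yaw 0.03 tilt [ 0.08 -0.09] F [-0.4  0.2 -0.4] M [ 0.01  0.27 -0.05] w 0.0449
shift tool mm [-83.2  -0.6  -1.2] rotvec [ 0.0006  0.0016 -0.0015]
```

View pics/w5.png

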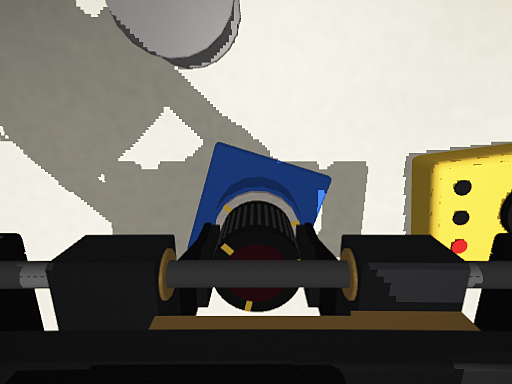

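```bash
python3 - <<'E'
from h import *
s=np.load("pics/w5s.npy",allow_pickle=True).item();p=cv2.imread("pics/w5.png"); d=np.load("pics/w5.npy")
cv2.imwrite("pics/w5c.png",cv2.resize(p[185:325,185:325],None,fx=5.7,fy=5.7,interpolation=cv2.INTER_NEAREST)[:600,:800])
cv2.imwrite("pics/w5c2.png",cv2.resize(p[235:325,190:310],None,fx=6,fy=6,interpolation=cv2.INTER_NEAREST))
E
```

```text
(no output)
```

View pics/w5c2.png

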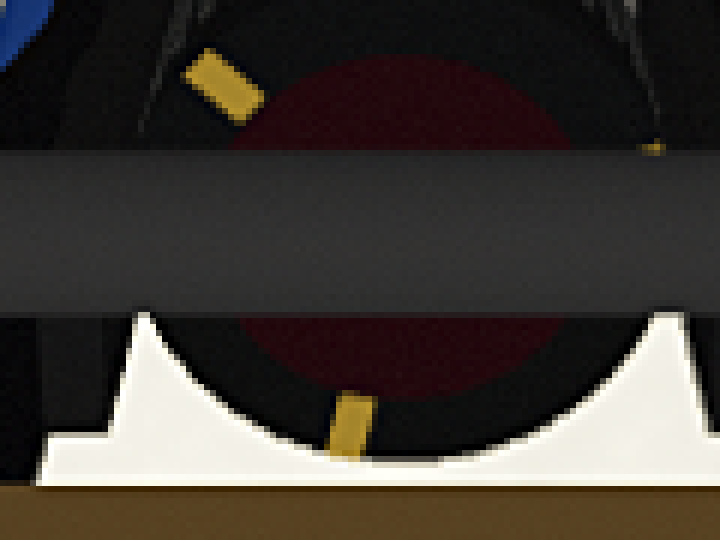

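```bash
python3 - <<'E'
from h import *
s=np.load("pics/w5s.npy",allow_pickle=True).item()
arc=np.array([(160,335),(200,385),(250,423),(300,445),(400,460),(480,452),(540,430),(600,388),(640,340)])/6+[190-.4,235-.4]
mk=np.array([(224,87),(352,426)])/6+[190-.4,235-.4]
for z in (.084,.0855):
  q=onplane("wrist",arc,z,s)[:,:2]; c=fitc(q,.022)[:2]; w=onplane("wrist",mk,z,s)[:,:2]-c
  print(z,c,fitc(q),np.degrees(np.arctan2(w[:,1],w[:,0])),np.hypot(*w.T))
print(s["eef_pos"])
E
```

```text
0.084 [ 0.48685649 -0.3611928 ] [ 0.48685166 -0.36156953  0.02169613] [ 139.00458073 -102.25763232] [0.01807034 0.01906366]
0.0855 [ 0.48686323 -0.35994158] [ 0.48685432 -0.36064095  0.02143194] [ 139.8159833  -102.06178958] [0.01764034 0.01915234]
[ 0.4876848  -0.36335383  0.04678599]
```

```bash
python3 - <<'E'
from h import *
s=np.load("pics/w2s.npy",allow_pickle=True).item()
q=onplane("wrist",[(152,72),(441,14),(196,249)],.0834,s); a=q[1]-q[0]; print(q, np.degrees(np.arctan2(a[1],a[0])))
a=q[0]-q[2];print(np.degrees(np.arctan2(a[1],a[0]))-90)
a=np.array([(500/6+200,293/6+110),(462/6+200,300/6+110),(537/6+200,285/6+110)])-.4
w=onplane("wrist",a,.1134,s)[:,:2]-[.5228,.1917]; print(np.degrees(np.arctan2(w[:,1],w[:,0])),np.hypot(*w.T))
E
```

```text
[[0.44619681 0.26136304 0.0834    ]
 [0.66935819 0.29890693 0.0834    ]
 [0.47034385 0.1043519  0.0834    ]] 9.549815073619653
8.743124283185765
[8.96240257 8.73774315 9.38455167] [0.02710042 0.02217384 0.03190663]
```

servo_tool --increments '[[[-12,0,0,0,0,0],[-20,0,0,0,0,0],[-30,0,0,0,0,0],[-40,0,0,0,0,0],[-40,0,0,0,0,0],[0,0,0,0,0,0]]]'

```text
time_s: 7.28
eef_pos: [0.4865, -0.362, 0.1937]
orientation: [[-0.001, 1.0, 0.0], [0.001, 0.0, -1.0], [-1.0, -0.001, -0.001]]
wrist_force: [0.0, -0.8, -2.3]
grip_width: 0.0434
```

```bash
python3 plan.py .5237 .1908 .16 -8.5
```

```text
t 7.28 pos [ 0.4865 -0.362   0.1937] yaw 0.03 tilt [-0.06  0.08] F [ 0.  -0.8 -2.3] M [-0.05 -0.04  0.05] w 0.0434
shift tool mm [  34.5   37.5 -552.8] rotvec [ 0.1488 -0.0013  0.0012]
```

servo_tool --increments '[[[0,4,-40,0,0,0],[0,4,-55,0,0,0],[0,4,-55,0,0,0],[0,4,-55,0,0,0],[0,4,-55,0,0,0],[0,4,-55,0,0,0],[0,4,-55,0,0,0],[0,4,-55,0,0,0],[0,4,-55,0,0,0],[0,2,-40,0,0,0],[0,0,0,0.1,0,0],[0,0,0,0,0,0]]]'

```text
time_s: 8.78
eef_pos: [0.5156, 0.1754, 0.1812]
orientation: [[-0.025, 0.994, -0.104], [0.005, -0.104, -0.995], [-1.0, -0.025, -0.003]]
wrist_force: [0.4, 0.0, -2.5]
grip_width: 0.0434
```

```bash
python3 plan.py .5237 .1908 .16 -8.3;  python3 - <<'E'
from h import *
s=sense()
p,d=read_camera("wrist"); cv2.imwrite("pics/w6.png",p); np.save("pics/w6.npy",d); np.save("pics/w6s.npy",s,allow_pickle=True)
E
```

```text
t 8.78 pos [0.5156 0.1754 0.1812] yaw -5.98 tilt [-1.42  0.3 ] F [ 0.4  0.  -2.5] M [-0.01 -0.06 -0.01] w 0.0434
shift tool mm [ 21.1   7.  -16.1] rotvec [ 0.0405 -0.0022  0.0253]
```

View pics/w6.png

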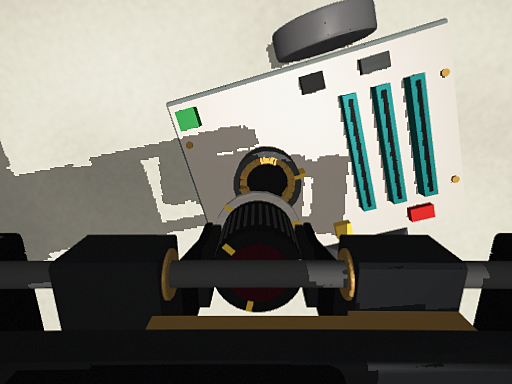

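servo_tool --increments '[[[0,7,-15,0.0405,-0.0022,0.0253],[6,0,0,0,0,0],[0,0,0,0,0,0],[0,0,0,0,0,0]]]'

```text
time_s: 9.32
eef_pos: [0.5224, 0.1863, 0.1728]
orientation: [[-0.006, 0.99, -0.144], [-0.001, -0.144, -0.99], [-1.0, -0.005, 0.002]]
wrist_force: [0.4, -0.1, -2.2]
grip_width: 0.0434
```

```bash
python3 plan.py .5237 .1908 .155 -8.3
```

```text
t 9.32 pos [0.5224 0.1863 0.1728] yaw -8.3 tilt [-0.33 -0.08] F [ 0.4 -0.1 -2.2] M [-0.04  0.01  0.01] w 0.0434
shift tool mm [17.8  0.8 -4.7] rotvec [0.0001 0.0022 0.0054]
```

servo_tool --increments '[[[0,0.8,-4.7,0,0.0022,0.0054],[8,0,0,0,0,0],[8,0,0,0,0,0],[0,0,0,0,0,0],[0,0,0,0,0,0]]]'

```text
time_s: 9.95
eef_pos: [0.5238, 0.1904, 0.1554]
orientation: [[-0.0, 0.989, -0.145], [-0.0, -0.145, -0.989], [-1.0, -0.0, 0.0]]
wrist_force: [0.4, 0.2, -1.9]
grip_width: 0.0436
```

```bash
python3 plan.py .5237 .1908 .152 -8.3; python3 - <<'E'
from h import *
for n in("side","scene"):
  p,d=read_camera(n); cv2.imwrite(f"pics/{n}7.png",p); np.save(f"pics/{n}7.npy",d)
p=cv2.imread("pics/side7.png")[70:180,110:260]; cv2.imwrite("pics/side7c.png",cv2.resize(p,None,fx=5,fy=5,interpolation=cv2.INTER_CUBIC))
p=cv2.imread("pics/scene7.png")[190:310,270:420]; cv2.imwrite("pics/scene7c.png",cv2.resize(p,None,fx=5,fy=5,interpolation=cv2.INTER_CUBIC))
E
```

```text
t 9.95 pos [0.5238 0.1904 0.1554] yaw -8.31 tilt [-0.02 -0.01] F [ 0.4  0.2 -1.9] M [0.   0.05 0.  ] w 0.0436
shift tool mm [ 3.4 -0.2 -0.4] rotvec [-0.0002  0.0002  0.0004]
```

View pics/side7c.png

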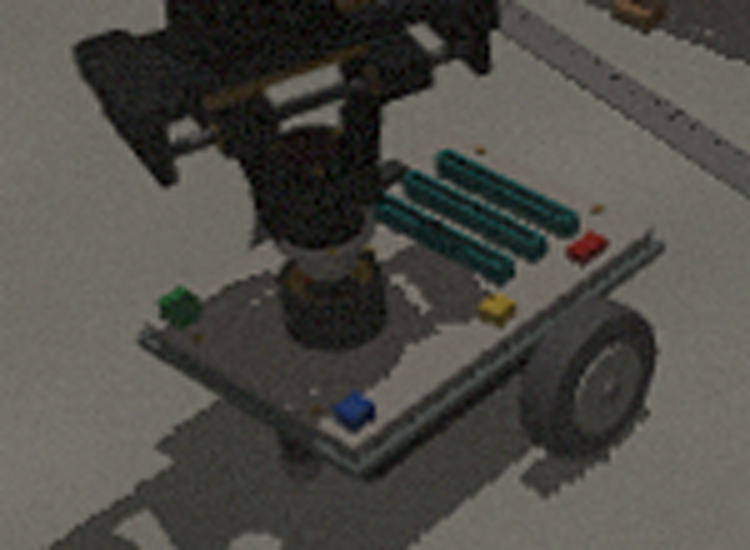

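View pics/scene7c.png

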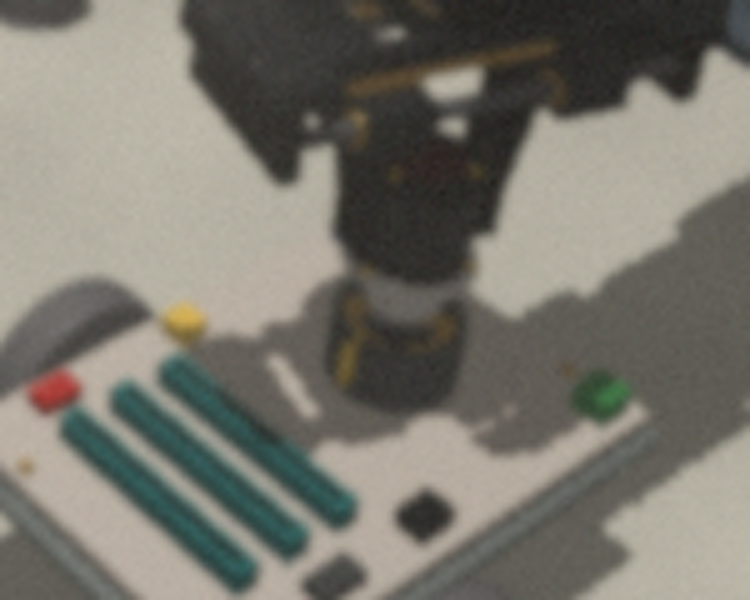

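servo_tool --increments '[[[3,0,0,0,0,0],[3,0,0,0,0,0],[2,0,0,0,0,0],[2,0,0,0,0,0]]]'

```text
time_s: 10.55
eef_pos: [0.5241, 0.1904, 0.1454]
orientation: [[0.001, 0.99, -0.144], [0.0, -0.144, -0.99], [-1.0, 0.001, -0.0]]
wrist_force: [-0.6, -0.1, -2.8]
grip_width: 0.0436
```

```bash
python3 plan.py .5237 .1908 .1368 -8.3
```

```text
t 10.55 pos [0.5241 0.1904 0.1454] yaw -8.31 tilt [0.05 0.  ] F [-0.6 -0.1 -2.8] M [ 0.01 -0.03 -0.03] w 0.0436
shift tool mm [ 8.6 -0.5 -0.3] rotvec [-0.0001 -0.0002 -0.0008]
```

servo_tool --increments '[[[2,0,0,0,0,0],[2,0,0,0,0,0],[1,0,0,0,0,0],[1,0,0,0,0,0]]]'

```text
time_s: 11.05
eef_pos: [0.5239, 0.1905, 0.1389]
orientation: [[0.0, 0.989, -0.145], [0.0, -0.145, -0.989], [-1.0, 0.0, -0.0]]
wrist_force: [0.1, 0.7, -2.6]
grip_width: 0.0437
```

servo_tool --increments '[[[1,0,0,0,0,0],[1,0,0,0,0,0]]]'

```text
time_s: 11.3
eef_pos: [0.5239, 0.1905, 0.1368]
orientation: [[0.0, 0.99, -0.145], [0.0, -0.145, -0.99], [-1.0, 0.0, -0.0]]
wrist_force: [-0.4, 0.2, -0.2]
grip_width: 0.0436
```

servo_tool --increments '[[[0.5,0,0,0,0,0],[0.5,0,0,0,0,0]]]'

```text
time_s: 11.55
eef_pos: [0.5239, 0.1906, 0.1365]
orientation: [[0.001, 0.99, -0.144], [0.0, -0.144, -0.99], [-1.0, 0.001, -0.0]]
wrist_force: [-1.1, 0.3, 3.5]
grip_width: 0.0431
```

```bash
python3 plan.py .5237 .1908 .1368 -8.3
```

```text
t 11.55 pos [0.5239 0.1906 0.1365] yaw -8.3 tilt [0.03 0.01] F [-1.1  0.3  3.5] M [-0.    0.34 -0.01] w 0.0431
shift tool mm [-0.3 -0.3 -0.2] rotvec [-0.0001 -0.0003 -0.0005]
```

servo_tool --increments '[[[0.4,0,0,-0.08,0,0],[0.4,0,0,-0.08,0,0],[0.4,0,0,-0.08,0,0],[0.4,0,0,-0.08,0,0]]]'

```text
time_s: 12.05
eef_pos: [0.5239, 0.1901, 0.1366]
orientation: [[0.001, 0.983, 0.184], [-0.001, 0.184, -0.983], [-1.0, 0.001, 0.001]]
wrist_force: [-0.9, -0.4, 2.9]
grip_width: 0.0432
```

```bash
python3 plan.py .5237 .1908 .1368 -8.3
```

```text
t 12.05 pos [0.5239 0.1901 0.1366] yaw 10.59 tilt [ 0.07 -0.03] F [-0.9 -0.4  2.9] M [-0.11  0.28 -0.06] w 0.0432
shift tool mm [-0.2 -0.1 -0.8] rotvec [ 0.3297  0.0006 -0.0012]
```

servo_tool --increments '[[[0.4,0,0,-0.052,0,0],[0.5,0,0,-0.052,0,0],[0.5,0,0,-0.052,0,0]]]'

```text
time_s: 12.42
eef_pos: [0.5238, 0.19, 0.1365]
orientation: [[0.002, 0.941, 0.339], [-0.001, 0.339, -0.941], [-1.0, 0.001, 0.001]]
wrist_force: [-1.2, -0.6, 2.7]
grip_width: 0.0436
```

servo_tool --increments '[[[0.4,0,0,-0.052,0,0],[0.5,0,0,-0.052,0,0]]]'

```text
time_s: 12.68
eef_pos: [0.5239, 0.1899, 0.1362]
orientation: [[0.002, 0.899, 0.438], [-0.001, 0.438, -0.899], [-1.0, 0.002, 0.002]]
wrist_force: [-1.3, -1.3, 0.7]
grip_width: 0.0433
```

servo_tool --increments '[[[0.5,0,0,-0.052,0,0],[0.5,0,0,-0.052,0,0]]]'

```text
time_s: 12.92
eef_pos: [0.5238, 0.19, 0.1352]
orientation: [[0.003, 0.847, 0.532], [-0.0, 0.532, -0.847], [-1.0, 0.002, 0.002]]
wrist_force: [-1.5, -0.6, -1.7]
grip_width: 0.0435
```

servo_tool --increments '[[[1,0,0,0,0,0],[1,0,0,0,0,0],[1,0,0,0,0,0]]]'

```text
time_s: 13.3
eef_pos: [0.5239, 0.1901, 0.1316]
orientation: [[0.003, 0.848, 0.53], [-0.0, 0.53, -0.848], [-1.0, 0.002, 0.001]]
wrist_force: [-0.2, 0.3, -3.4]
grip_width: 0.0434
```

```bash
python3 plan.py .5237 .1908 .130 31
```

```text
t 13.3 pos [0.5239 0.1901 0.1316] yaw 32.0 tilt [ 0.15 -0.01] F [-0.2  0.3 -3.4] M [ 0.04 -0.01  0.01] w 0.0434
shift tool mm [ 1.6  0.2 -0.7] rotvec [ 0.0175  0.0015 -0.0022]
```

servo_tool --increments '[[[0.7,0,0,0,0,0],[0.7,0,0,0,0,0],[0.5,0,0,0,0,0]]]'

```text
time_s: 13.68
eef_pos: [0.5239, 0.1901, 0.1298]
orientation: [[0.003, 0.848, 0.53], [-0.0, 0.53, -0.848], [-1.0, 0.002, 0.001]]
wrist_force: [-1.2, 0.2, 3.2]
grip_width: 0.0429
```

```bash
python3 plan.py .5237 .1908 .130 31
```

```text
t 13.68 pos [0.5239 0.1901 0.1298] yaw 31.98 tilt [ 0.14 -0.01] F [-1.2  0.2  3.2] M [ 0.01  0.27 -0.01] w 0.0429
shift tool mm [-0.2  0.2 -0.7] rotvec [ 0.017   0.0014 -0.0021]
```

servo_tool --increments '[[[0.3,0,0,0.07,0,0],[0.4,0,0,0.07,0,0],[0.4,0,0,0.07,0,0]]]'

```text
time_s: 14.05
eef_pos: [0.5241, 0.1908, 0.1294]
orientation: [[0.004, 0.942, 0.335], [0.001, 0.335, -0.942], [-1.0, 0.004, 0.0]]
wrist_force: [-0.6, -0.6, -0.3]
grip_width: 0.0435
```

```bash
python3 plan.py .5237 .1908 .130 -10
```

```text
t 14.05 pos [0.5241 0.1908 0.1294] yaw 19.55 tilt [0.21 0.07] F [-0.6 -0.6 -0.3] M [0.07 0.14 0.01] w 0.0435
shift tool mm [-0.6 -0.4 -0.1] rotvec [ 0.5158 -0.0009 -0.0037]
```

servo_tool --increments '[[[0.5,0,0,0.07,0,-0.002],[0.5,0,0,0.07,0,-0.001],[0.5,0,0,0.07,0,0]]]'

```text
time_s: 14.42
eef_pos: [0.5241, 0.1911, 0.1287]
orientation: [[0.001, 0.992, 0.124], [0.001, 0.124, -0.992], [-1.0, 0.001, -0.0]]
wrist_force: [-0.6, 1.2, 1.3]
grip_width: 0.0436
```

```bash
python3 plan.py .5237 .1908 .130 -10
```

```text
t 14.43 pos [0.5241 0.1911 0.1287] yaw 7.13 tilt [0.07 0.04] F [-0.6  1.2  1.3] M [0.07 0.21 0.02] w 0.0436
shift tool mm [-1.3 -0.4  0.3] rotvec [ 0.299  -0.0007 -0.0011]
```

servo_tool --increments '[[[0.4,0,0,0.07,0,0],[0.4,0,0,0.07,0,0],[0.4,0,0,0.07,0,0]]]'

```text
time_s: 14.8
eef_pos: [0.5239, 0.1913, 0.1281]
orientation: [[0.001, 0.996, -0.092], [0.001, -0.092, -0.996], [-1.0, 0.001, -0.001]]
wrist_force: [-1.2, -0.0, 0.4]
grip_width: 0.0434
```

```bash
python3 plan.py .5237 .1908 .1278 -10
```

```text
t 14.8 pos [0.5239 0.1913 0.1281] yaw -5.3 tilt [0.08 0.04] F [-1.2 -0.   0.4] M [ 0.05  0.17 -0.  ] w 0.0434
shift tool mm [ 0.3 -0.1  0.5] rotvec [ 0.0821 -0.0009 -0.0012]
```

servo_tool --increments '[[[0.4,0,0,0.05,0,0],[0.4,0,0,0.05,0,0]]]'

```text
time_s: 15.05
eef_pos: [0.5237, 0.1914, 0.1278]
orientation: [[0.001, 0.981, -0.195], [0.001, -0.195, -0.981], [-1.0, 0.001, -0.001]]
wrist_force: [-2.4, 0.8, 0.8]
grip_width: 0.0437
```

```bash
python3 plan.py .5237 .1908 .1278 -10
```

```text
t 15.05 pos [0.5237 0.1914 0.1278] yaw -11.22 tilt [0.08 0.05] F [-2.4  0.8  0.8] M [0.04 0.17 0.02] w 0.0437
shift tool mm [0.  0.1 0.6] rotvec [-0.0212 -0.0012 -0.0012]
```

servo_tool --increments '[[[0.4,0,0,0.05,0,0],[0.4,0,0,0.03,0,0]]]'

```text
time_s: 15.3
eef_pos: [0.5238, 0.1914, 0.1277]
orientation: [[0.002, 0.962, -0.275], [0.001, -0.275, -0.962], [-1.0, 0.002, -0.001]]
wrist_force: [-2.1, -0.6, 2.3]
grip_width: 0.0435
```

```bash
python3 plan.py .5237 .1908 .1278 -10
```

```text
t 15.3 pos [0.5238 0.1914 0.1277] yaw -15.93 tilt [0.1  0.04] F [-2.1 -0.6  2.3] M [-0.06  0.3   0.08] w 0.0435
shift tool mm [-0.1  0.1  0.6] rotvec [-0.1036 -0.001  -0.0016]
```

servo_tool --increments '[[[0.4,0,0,0.05,0,0],[0.4,0,0,0.03,0,0]]]'

```text
time_s: 15.55
eef_pos: [0.5235, 0.1912, 0.1277]
orientation: [[0.002, 0.936, -0.352], [0.0, -0.352, -0.936], [-1.0, 0.001, -0.001]]
wrist_force: [-2.7, 0.4, 3.9]
grip_width: 0.0433
```

```bash
python3 plan.py .5237 .1908 .1278 -10;  python3 - <<'E'
from h import *
for n in("side","wrist"):
  p,d=read_camera(n); cv2.imwrite(f"pics/{n}8.png",p); np.save(f"pics/{n}8.npy",d)
p=cv2.imread("pics/side8.png")[70:180,110:260]; cv2.imwrite("pics/side8c.png",cv2.resize(p,None,fx=5,fy=5,interpolation=cv2.INTER_CUBIC))
E
```

```text
t 15.55 pos [0.5235 0.1912 0.1277] yaw -20.63 tilt [0.09 0.01] F [-2.7  0.4  3.9] M [-0.06  0.48  0.14] w 0.0433
shift tool mm [-0.1  0.3  0.4] rotvec [-0.1856 -0.0006 -0.0015]
```

View pics/wrist8.png

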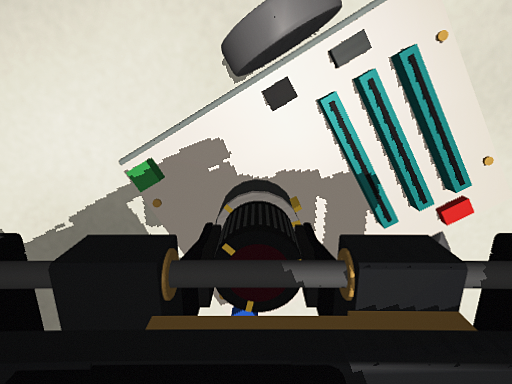

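View pics/side8c.png

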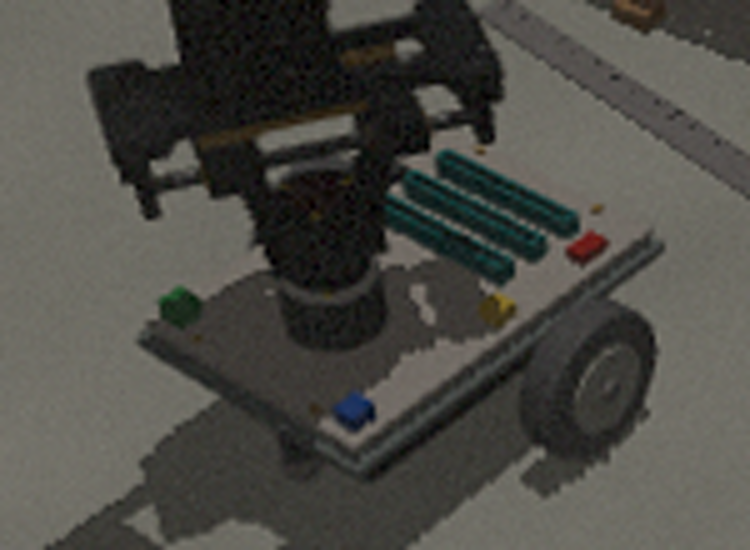

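servo_tool --increments '[[[0,0,0,-0.03,0,0],[0,0,0,0,0,0]]]'

```text
time_s: 15.9
eef_pos: [0.5235, 0.1913, 0.1277]
orientation: [[0.002, 0.947, -0.321], [0.0, -0.321, -0.947], [-1.0, 0.002, -0.001]]
wrist_force: [-1.9, -1.2, 2.5]
grip_width: 0.0436
```

```bash
python3 plan.py .5237 .1908 .1278 -10
```

```text
t 15.9 pos [0.5235 0.1913 0.1277] yaw -18.74 tilt [0.1  0.03] F [-1.9 -1.2  2.5] M [0.01 0.4  0.04] w 0.0436
shift tool mm [-0.1  0.3  0.4] rotvec [-0.1525 -0.0009 -0.0016]
```

servo_tool --increments '[[[0,0,0,0,0,0],[0,0,0,0,0,0],[0,0,0,0,0,0],[0,0,0,0,0,0],[0,0,0,0,0,0]]]' --jaw 1

```text
time_s: 16.52
eef_pos: [0.5253, 0.1914, 0.1271]
orientation: [[0.005, 0.947, -0.321], [0.001, -0.321, -0.947], [-1.0, 0.004, -0.003]]
wrist_force: [0.7, 0.3, 0.3]
grip_width: 0.0835
```

servo_tool --increments '[[[-10,0,0,0,0,0],[-20,0,0,0,0,0],[-30,0,0,0,0,0],[-30,0,0,0,0,0],[0,0,25,0,0,0],[0,0,25,0,0,0],[0,0,0,0,0,0],[0,0,0,0,0,0]]]'

```text
time_s: 17.52
eef_pos: [0.5101, 0.1438, 0.2251]
orientation: [[0.012, 0.947, -0.321], [0.002, -0.321, -0.947], [-1.0, 0.011, -0.006]]
wrist_force: [0.7, -1.2, -0.3]
grip_width: 0.0871
```

```bash
python3 plan.py .5237 .1908 .1278 -10;  python3 - <<'E'
from h import *
s=sense(); np.save("pics/w9s.npy",s,allow_pickle=True)
for n,m in(("wrist","w9"),("side","side9")):
  p,d=read_camera(n); cv2.imwrite(f"pics/{m}.png",p); np.save(f"pics/{m}.npy",d)
p=cv2.imread("pics/side9.png")[70:180,110:260]; cv2.imwrite("pics/side9c.png",cv2.resize(p,None,fx=5,fy=5,interpolation=cv2.INTER_CUBIC))
E
```

```text
t 17.52 pos [0.5101 0.1438 0.2251] yaw -18.71 tilt [0.7  0.12] F [ 0.7 -1.2 -0.3] M [0.01 0.05 0.04] w 0.0871
shift tool mm [ 97.6  -3.2 -48.3] rotvec [-0.152  -0.0051 -0.0114]
```

View pics/w9.png

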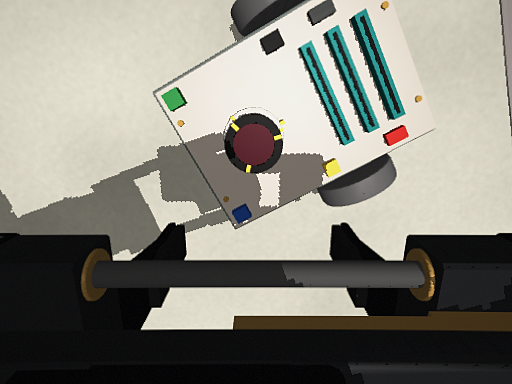

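View pics/side9c.png

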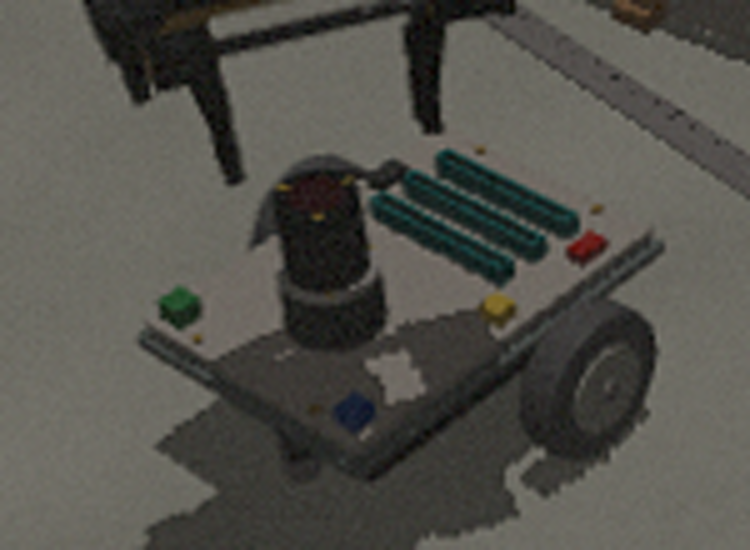

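```bash
python3 - <<'E'
from h import *
s=np.load("pics/w9s.npy",allow_pickle=True).item(); d=np.load("pics/w9.npy"); C=cloud("wrist",d,s)
z=C[30:220,160:430,2].ravel(); dk=np.median(z[(z>.07)&(z<.09)]); M=np.zeros((384,512),bool); M[100:185,215:295]=True
t=M&(C[...,2]>.155)&(C[...,2]<.175); P=C[t]; A=np.c_[P[:,:2]-P[:,:2].mean(0),np.ones(len(P))]; k=np.linalg.lstsq(A,P[:,2],rcond=None)[0]
print("top-deck",np.median(P[:,2])-dk, "slope",k[:2], "n",t.sum())
c,_=cv2.findContours(cv2.medianBlur(t.astype(np.uint8)*255,5),cv2.RETR_EXTERNAL,cv2.CHAIN_APPROX_NONE); c=max(c,key=len)[:,0]
print("centre",fitc(onplane("wrist",c,.1634,s)[:,:2]))
E
```

```text
top-deck 0.08016679743762664 slope [ 0.00010839 -0.00275498] n 2716
centre [0.52327164 0.19201076 0.02158791]
```

```bash
python3 -c "
from cell import *
print(finish_job())"
```

```text
the job is handed in; nothing more can be done
None
```

The sensor head is screwed into the port with its shoulder seated, as far as my checks can tell. It is released, and I handed the job in at about 17.6 s of the 61 s. `finish_job` gave no verdict.

**What I did**
- I gripped the head in its stand at 25 N and lifted it clear. I set it on the port's lands with the marks together; contact came at the expected height.
- I turned it backward about 40° with light pressure. It dropped about 6.7 mm, close to the stated 6.6 mm.
- I turned it forward about 53°, until the height stopped falling and the turning moment rose to about 0.14 N m at the sprung stop. I then eased it back 2° and let go.
- Force readings after each move stayed within about 6 N of the free-hanging value. They were taken only at the end of each call, so brief peaks in between were not seen.

**Last checks**
- **Height:** the fingers came down 8.9 mm from the land contact, against 9 mm expected. The wrist camera put the head's top 80.2 mm above the deck; home is 80.0 mm. That puts the shoulder 0.1 to 0.2 mm above the rim, though the camera is only good to about 2 mm.
- **Centring:** the head is about 0.6 mm from the measured port centre.
- **Tilt:** the slope across the top is about 0.003 rad.
- **Release:** the gripper is open, withdrawn about 10 cm up and 5 cm sideways, and touching nothing.
- **Bystanders:** the arm passed above them, and I saw no contact with the reel, screwdriver or meter. I did not measure their positions again at the end.

No check failed or disagreed. The wrist camera read all heights about 1.6 mm low, and I allowed for that.

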